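# Pop the card tray and catch it before it runs into the tin

### The arm

A 6-joint arm with a two-finger parallel gripper is mounted at the origin on the work surface. World frame = base frame: x ahead of the robot, y to its left, z up, the work surface at z = 0. Lengths are in m, angles in rad, forces in N, time in s.
With the tool pointing down it reaches from about 0.25 to 0.775 m from the base axis. Payload 4 kg.
Tool frame: the origin (TCP) lies midway between the tips of the shut fingers; the grasp point (between the pads) lies 19 mm behind it (robot.tcp_to_grasp is the distance from the TCP to the grasp point, in m); z points along the fingers, x is the direction in which the jaws open and shut, and the axes are right-handed (so a half turn about z gives the same grasp; the last joint's range is limited). The gripper opens to 94 mm and grips with 3 to 60 N. Pads are 16 mm wide; open, the fingers measure 119 mm over their backs; the gripper's body (75 mm by 177 mm) begins 78 mm behind the grasp point.
Start: joints at [-1.26, 0.087, 1.371, -0, 1.684, -0.103], TCP at [0.221, -0.504, 0.206] pointing down, gripper open.
Joint ranges: [-3.1, 3.1], [-0.76, 2.03], [0.27, 2.55], [-1.08, 4.22], [0.17, 2.65], [-2.57, 2.57]. Speed limits (rad/s): [2.79, 2.79, 3.14, 3.14, 3.14, 3.14].

### API

Orientations are given as [roll, pitch, yaw] about the fixed x, y, z axes, in that order (R = Rz(yaw) Ry(pitch) Rx(roll)).
In Python, from bench import get_obs, vision, robot gives the robot as it stands.
- The arm moves only by the tool servo_tool, never from a script. Its argument "targets" is text: rows parted by semicolons, each of 7 numbers parted by spaces: the opening, from 0 (shut) to 1 (fully open), then the shift along the tool's x, y, z as a fraction of full scale, then the turn, a rotation vector about the tool's x, y, z as a fraction of full scale. A call has 1 to 12 rows; each row is the pose to reach, as a shift and turn from the pose commanded when the call began, along the tool's axes at that moment, turning the shorter way round; what a row does not reach only later rows make up. Full scale, the value 1, is 0.25 m for a shift and pi rad for a turn. A row lasts 1/12 s, in which the tool goes at most 41.7 mm and 7.16 degrees, less where a joint would pass 70% of its speed; a pose out of reach is approached as far as the arm can. A call with a number of a shift or a turn outside -1 to 1 is refused whole. A call with a gripper value outside its range is refused whole. The fingers move at their own pace and stop on an object; the grip force is fixed at half the most. Time passes only in rows, so rows that repeat a pose let the fingers close. It gives the time, the measured TCP pose, the force and the opening at its end, in the units of the state.
- get_obs(): the state, without advancing time (a new reading comes with each control period).
- vision.snapshot(name): name is "scene" or "top" or "wrist"; returns a dict with "image" (480x640x3 uint8, red, green, blue), "mtx" (3x3 intrinsics, pixels), "world_from_camera" (4x4, takes a point from camera to world coordinates); the wrist camera has in their place "T_tool_cam" (4x4, takes a point from camera to tool coordinates, whose origin is the TCP and whose axes are the tool frame's). Camera axes: x right, y down, z forward; pixel columns grow to the right and rows downward; lengths in m; the calibration is good to about 2 mm. A picture is of the moment at which its call begins: read the wrist's pose just before it. There is no depth.
- robot.close_job(): hands the job in, once; it reports no verdict.
The state is a dict: "time": time; "joint_positions": joint angles; "qvel": joint speeds; "joint_torque": joint torques, N m; "tool_pos": TCP position; "ee_rot": TCP orientation; "wrist_force": force on the tool from outside, world axes, zero at the start; "wrist_torque": the same for the moment, N m; "width": finger opening in m.
Only numpy, scipy, OpenCV 4.12 (cv2) and the standard library are available. Lean on these libraries where they do the work, as an engineer would, in place of code of your own. Each camera call takes 0.05 s, during which the arm holds its last target.

### The job

Pop out the tray of the square clear card holder for a change of cards: with one finger press the ejector key beside the holder's mouth gently right down and keep it down, and with the other finger catch the tray as it slides out, when it is two to six centimetres out and before it runs into the snack tin in its way. Finish while holding it like that, the key down and the tray at rest against the finger. Only press and block with the fingers; do not shift, tip or pick up any loose thing on the shelf.

Things in the scene. Friction and masses are not known exactly. Their poses are not given: they have to be found in the camera images.
- holder: card holder fixed to the shelf: clear acrylic box, 116 mm square in plan, 50 mm high, roofed, open only at its mouth. Origin: centre of its underside, on the shelf. Its -x axis points out of the mouth (the way the tray comes out), its z axis up. The ejector key stands outside its wall on its -y side, next to the mouth
- key_top (a point): centre of the top of the ejector key: plain square steel push-button, 24 x 24 mm, top 36 mm above the shelf, 14 mm above its black guide block (34 x 38 mm). Pressed straight down. 46 mm from the holder's centre towards the mouth, 84 mm to its -y side; 14 mm clear of the holder's wall. A steel catch arm (under 13 mm high) runs from its foot to before the tray's front and holds the tray in
- key (a joint): travel of the ejector key in m: 0 up, 0.0065 fully down. Its spring needs about 1.6 N to start and 4.2 N fully down. The tray is freed at about 0.004; if the key is let up while the tray is out it rises to that 0.004 only, and its catch arm then scrapes along under the tray, so it is kept fully down
- tray_front (a point): middle of the top edge of the outer face of the tray's front plate; moves with the tray. The plate is upright, 114 mm wide along the holder's y, 5 mm thick, from 9 to 48 mm above the shelf; behind it the grey tray is filled with square white cards to 42 mm height. Tray shut: this point is 63 mm from the holder's centre along its -x axis
- tray (a joint): how far the tray is out, in m: 0 shut, 0.100 fully out, along the holder's -x axis. Once freed, a spring of about 3.5 N (2.3 N fully out) drives it against a damper at about 25 mm/s: some 2.5 s for 60 mm. It stops only at its end or an obstacle
- tin_front: sealed red snack tin, 73 mm across, 60 mm high, upright, loose; origin: centre of its underside. It stands in the tray's way, its nearest side 88 to 97 mm in front of the shut tray's front plate. Must not be touched by the tray nor shifted
- tin_spare: a second such red tin, elsewhere on the shelf; loose, leave alone
- ice_bucket: stainless ice bucket with two side handles, 150 mm across (190 over the handles), 130 mm high; origin: centre of its underside; loose, leave alone
- tongs: chrome ice tongs lying flat, 173 mm long, 50 mm wide, 16 mm high, beside the holder; origin on the shelf near their middle; loose, leave alone
- tumbler: glass tumbler, 72 mm across, 88 mm high, upright; origin: centre of its underside; loose, leave alone
- miniature_a: small glass spirit bottle, 36 mm across, 108 mm high, upright beyond the key; origin: centre of its underside; loose, leave alone
- miniature_b: another such small bottle, elsewhere; loose, leave alone

How it is judged:
On the way, in this order (a step that is already met when the one before it is completed fails the run):
1. the ejector key is pressed right down (value of joint key above 0.005 m), for 0.02 s.
2. the tray is caught by a finger, part-way out and at rest, with the key still held down (value of joint tray between 0.015 and 0.07 m and velocity of joint tray between -0.004 and 0.004 m/s and contact force between the fingers and tray above 0.5 N and value of joint key above 0.005 m), for 0.3 s.
At the end, for the whole second after the job is handed in: The tray stands still (under 4 mm/s) 15 to 70 mm out, held back by a finger that bears on it with more than 0.5 N, the key is still held down (over 5 mm); the tin in front stands where it stood (within 10 mm) (all of step 2 and distance of tin_front from where it was at the start of the episode below 0.01 m); the arm keeps its last pose, push and grip.
It fails at once if the tray ran into the tin in front of it (contact force between tray and tin_front above 0.1 N).
It fails at once if the tin in front was shifted, tipped or picked up (distance of tin_front from where it was at the start of the episode above 0.01 m).
It fails at once if a loose thing was shifted, tipped or picked up (distance of any of tin_spare, ice_bucket, tongs, tumbler, miniature_a, miniature_b from where it was at the start of the episode above 0.015 m).
It fails at once if the tray or the key was leant on with brute force (over 40 N) (contact force between the fingers and tray above 40 N or contact force between the fingers and key above 40 N).
It also fails if it takes over 32 s, if anything falls off the work surface, if the arm or the gripper's body presses on something with over 40 N, if the wrist force passes 120 N, or if a joint passes its speed limit or range.

## Working session

There is one attempt and no reset: what is moved stays moved. The work goes in short steps, Python scripts to look and compute and a tool call to move; the robot and the scene stay as the last step left them, time stands still between calls to the robot, and variables do not carry over. Pictures are saved under pics/ and viewed, and the job is handed in when it is done.

Besides the shell and the picture viewer there is one more tool, called after "Request:" by a JSON object that holds its "method" and its "body", one argument or row to a line. servo_tool: Moves the arm, as the interface text tells. Its arguments: {"type":"object","properties":{"targets":{"type":"string"}},"required":["targets"]}

```bash
ls; mkdir -p pics; python3 - <<'E'
from bench import get_obs, vision, robot
import cv2
o=get_obs(); print(o)
for n in("scene","top","wrist"):
    s=vision.snapshot(n); cv2.imwrite(f"pics/{n}0.png",s["image"][:,:,::-1]); print(n,{k:v.round(4).tolist() for k,v in s.items() if k!="image"})
print(robot.tcp_to_grasp)
E
```

```text
pics
{'time': 0.0, 'joint_positions': array([-1.26007266e+00,  8.79290827e-02,  1.37224630e+00,  2.34896107e-06,
        1.68358018e+00, -1.03121780e-01]), 'qvel': array([-0.00080247, -0.00286804, -0.0005357 , -0.00248325, -0.00072366,
       -0.00101486]), 'joint_torque': array([ 6.46145090e-04, -3.40179348e+01, -3.02428007e+01,  7.16184033e-02,
        3.28880560e-02, -1.74578986e-04]), 'tool_pos': array([ 0.22099152, -0.5030552 ,  0.20432237]), 'ee_rot': array([-3.14136768e+00,  2.15118008e-03, -1.15695038e+00]), 'wrist_force': array([-0.64513634,  0.09857886,  0.06942745]), 'wrist_torque': array([-0.02215168, -0.03954029,  0.02653481]), 'width': 0.09391254167465654}
scene {'mtx': [[480.3165, 0.0, 313.5522], [0.0, 480.3165, 231.5139], [0.0, 0.0, 1.0]], 'world_from_camera': [[-0.6568, 0.5893, -0.4705, 1.0437], [0.7539, 0.5, -0.4262, 0.4367], [-0.0159, -0.6346, -0.7727, 0.8173], [0.0, 0.0, 0.0, 1.0]]}
top {'mtx': [[448.1392, 0.0, 321.599], [0.0, 448.1392, 236.8266], [0.0, 0.0, 1.0]], 'world_from_camera': [[0.0167, -0.998, 0.0605, 0.5151], [-0.9995, -0.0182, -0.024, 0.0392], [0.0251, -0.0601, -0.9979, 1.0427], [0.0, 0.0, 0.0, 1.0]]}
wrist {'mtx': [[425.2049, 0.0, 318.7053], [0.0, 425.2049, 240.2042], [0.0, 0.0, 1.0]], 'T_tool_cam': [[1.0, -0.0013, -0.001, 0.0006], [0.0016, 0.9581, 0.2864, -0.0839], [0.0006, -0.2864, 0.9581, -0.1804], [0.0, 0.0, 0.0, 1.0]]}
0.0188
```

View pics/scene0.png

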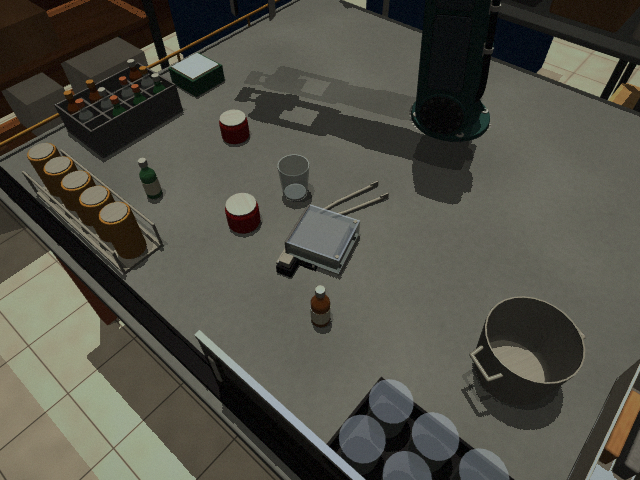

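View pics/top0.png

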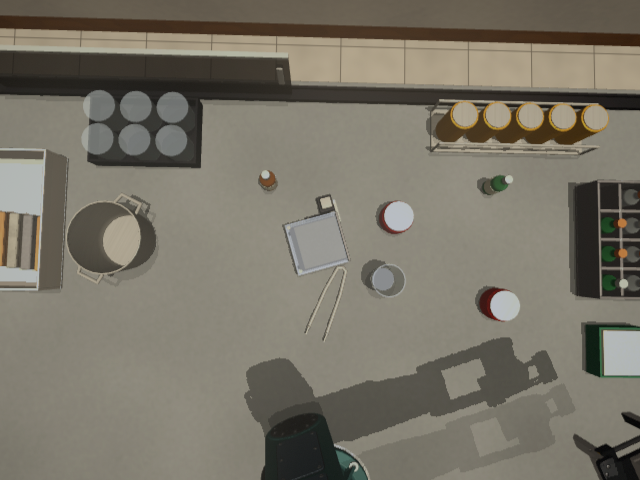

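View pics/wrist0.png

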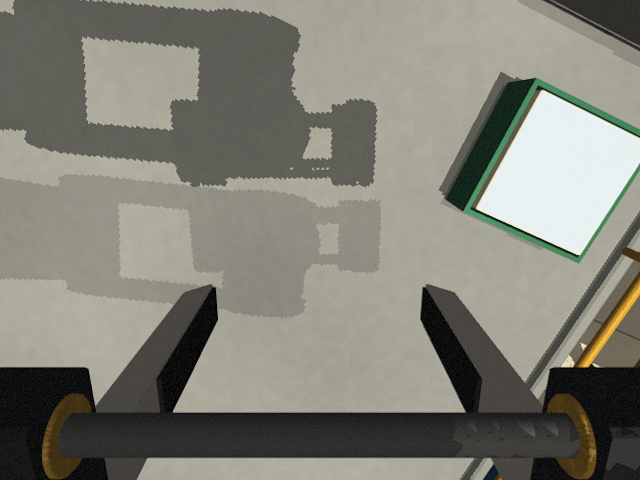

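Top view: holder at about (317,241), its mouth towards the right, key at (326,203), front tin at (397,217), tumbler (385,280), bottle (267,180). I'll enlarge the crops.

```bash
python3 - <<'E'
import cv2
a=cv2.imread("pics/top0.png")[170:305,250:430]; cv2.imwrite("pics/topc.png",cv2.resize(a,None,fx=4.4,fy=4.4,interpolation=cv2.INTER_CUBIC))
a=cv2.imread("pics/scene0.png")[140:290,210:410]; cv2.imwrite("pics/scenec.png",cv2.resize(a,None,fx=4,fy=4,interpolation=cv2.INTER_CUBIC))
E
```

```text
(no output)
```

View pics/topc.png

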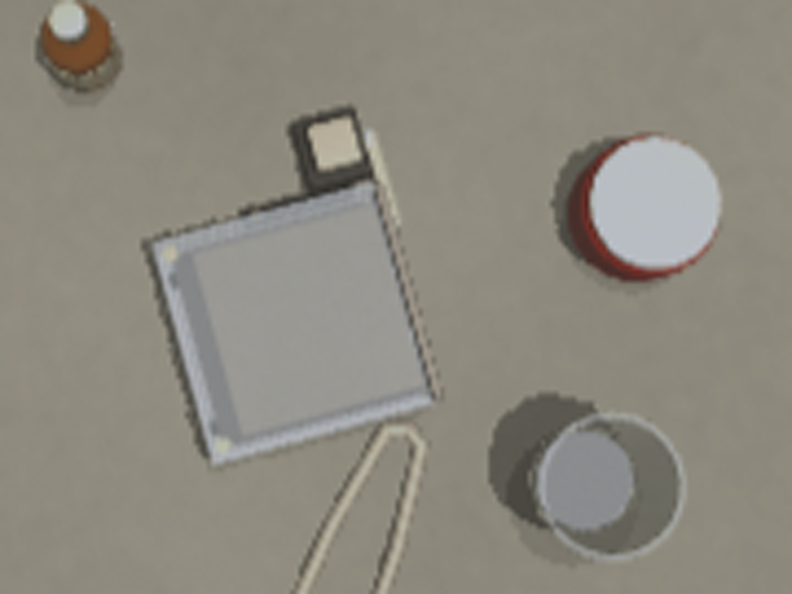

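View pics/scenec.png

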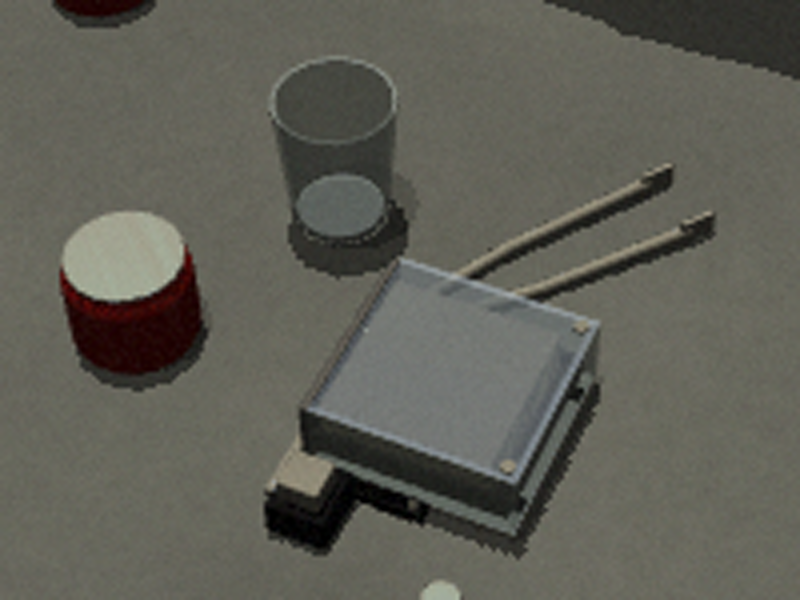

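```bash
cat > h.py <<'E'
import numpy as np
from scipy.optimize import least_squares
TOPM=np.array([[448.1392,0,321.599],[0,448.1392,236.8266],[0,0,1]])
TOPT=np.array([[0.0167,-0.998,0.0605,0.5151],[-0.9995,-0.0182,-0.024,0.0392],[0.0251,-0.0601,-0.9979,1.0427],[0,0,0,1]])
SM=np.array([[480.3165,0,313.5522],[0,480.3165,231.5139],[0,0,1]])
ST=np.array([[-0.6568,0.5893,-0.4705,1.0437],[0.7539,0.5,-0.4262,0.4367],[-0.0159,-0.6346,-0.7727,0.8173],[0,0,0,1]])
def ray(px,z,M,T):
    d=T[:3,:3]@np.linalg.solve(M,[px[0],px[1],1]); c=T[:3,3]; return c+d*(z-c[2])/d[2]
tc=lambda u,v:(250+u/4.4-.4,170+v/4.4-.4)
sc=lambda u,v:(210+u/4-.4,140+v/4-.4)
E
python3 - <<'E'
from h import *
L=np.array([[.058,.058],[.058,-.058],[-.058,-.058],[-.058,.058]])
# order: back +y, back -y, front -y, front +y
t=[ray(tc(*p),.05,TOPM,TOPT) for p in[(212,462),(150,243),(373,188),(433,400)]]
s=[ray(sc(*p),.05,SM,ST) for p in[(600,320),(522,488),(302,408),(402,260)]]
print(np.round(t,4)); print(np.round(s,4))
kt=ray(tc(334,144),.036,TOPM,TOPT); ks=ray(sc(303,472),.036,SM,ST); print('key',kt,ks)
def fit(P,k):
    def f(q):
        R=np.array([[np.cos(q[2]),-np.sin(q[2])],[np.sin(q[2]),np.cos(q[2])]])
        X=np.vstack([L,[[-.046,-.084]]])@R.T+q[:2]
        return (X-np.vstack([np.array(P)[:,:2],[k[:2]]])).ravel()
    r=least_squares(f,[.5,.04,np.pi/2]); print(r.x,np.degrees(r.x[2]),(r.fun*1e3).round(1)); return r.x
a=fit(t,kt);b=fit(s,ks)
print('tin',ray(tc(655,203),.06,TOPM,TOPT),ray(sc(124,255),.06,SM,ST))
print('tumbler',ray(tc(611,486),.088,TOPM,TOPT),ray(sc(334,100),.088,SM,ST))
print('mini',ray(tc(68,20),.108,TOPM,TOPT),ray((320,290),.108,SM,ST))
E
```

```text
[[ 0.4909  0.0665  0.05  ]
 [ 0.6004  0.0999  0.05  ]
 [ 0.6305 -0.0122  0.05  ]
 [ 0.5238 -0.0441  0.05  ]]
[[ 0.4892  0.0661  0.05  ]
 [ 0.6004  0.1035  0.05  ]
 [ 0.634  -0.0132  0.05  ]
 [ 0.5244 -0.0418  0.05  ]]
key [0.65446432 0.00744992 0.036     ] [0.65613694 0.00709805 0.036     ]
[0.56129743 0.02759756 1.85604816] 106.34372619177444 [-1.6  0.5  0.2 -0.3  2.8  0.5 -1.8 -0.3  0.4 -0.4]
[0.56210598 0.0283432  1.86068294] 106.60927937042123 [ 0.7  1.2  0.7 -3.   0.3  2.6 -1.3 -2.  -0.4  1.2]
tin [ 0.62453377 -0.1537931   0.06      ] [ 0.62500929 -0.15216029  0.06      ]
tumbler [ 0.48332957 -0.12777168  0.088     ] [ 0.48401054 -0.12653984  0.088     ]
mini [0.70152283 0.13774769 0.108     ] [0.70367726 0.14036362 0.108     ]
```

```bash
cat >> h.py <<'E'
H=np.array([.5617,.028]); OUT=np.array([.282,-.959]); LAT=np.array([.959,.282])
def w(o,l): return H+o*OUT+l*LAT
def hl(p): d=np.asarray(p)[:2]-H; return d@OUT, d@LAT
from scipy.spatial.transform import Rotation as Ro
def plan(obs,pos,yaw):
    R=Ro.from_euler('xyz',obs['ee_rot']); Rt=Ro.from_euler('xyz',[np.pi,0,yaw])
    s=R.inv().apply(np.asarray(pos)-obs['tool_pos'])/.25
    r=(R.inv()*Rt).as_rotvec()/np.pi
    print('shift',s.round(4),'turn',r.round(4))
E
python3 - <<'E'
from h import *
from bench import get_obs
K=w(.046,.084);B=w(.111,.0);m=(K+B)/2;d=B-K
print(K,B,m,np.linalg.norm(d),np.degrees(np.arctan2(*d[::-1])))
yaw=np.arctan2(-d[1],-d[0]);print(yaw)
plan(get_obs(),[*m,.15],yaw)
E
```

```text
[0.655228 0.007574] [ 0.593002 -0.078449] [ 0.624115  -0.0354375] 0.10616982436172712 -125.8806487457142
0.94456086843061
shift [-1.0643 -2.2286  0.2205] turn [-6.000e-04  3.000e-04 -6.689e-01]
```

Request:
{"method": "servo_tool", "body": {
  "targets": "1 -0.45 -0.95 0 0 0 -0.33; 1 -0.45 -0.95 0 0 0 -0.33; 1 -0.45 -0.95 0 0 0 -0.33; 1 -0.45 -0.95 0 0 0 -0.33; 1 -0.45 -0.95 0 0 0 -0.33; 1 -0.45 -0.95 0 0 0 -0.33; 1 -0.45 -0.95 0 0 0 -0.33; 1 -0.45 -0.95 0 0 0 -0.33; 1 -0.45 -0.95 0 0 0 -0.33; 1 -0.45 -0.95 0 0 0 -0.33; 1 -0.45 -0.95 0 0 0 -0.33; 1 -0.45 -0.95 0 0 0 -0.33"
}}

```text
time: 1.15
tool_pos: [0.3932, -0.3052, 0.2053]
ee_rot: [-3.141, 0.0, -0.122]
wrist_force: [-0.1, 0.1, 0.3]
width: 0.0942
```

```bash
python3 - <<'E'
from h import *
from bench import get_obs
o=get_obs();print(o['time'],o['tool_pos'],o['ee_rot'],o['joint_positions'],o['wrist_force'])
plan(o,[.6241,-.0354,.15],.9446)
E
```

```text
1.15 [ 0.39317037 -0.30516505  0.20525185] [-3.14135758e+00  3.31700086e-04 -1.21689552e-01] [-7.73996053e-01 -2.93805282e-02  1.49075820e+00 -1.46303739e-05
  1.68062127e+00 -6.52308062e-01] [-0.11538072  0.07102975  0.29740806]
shift [ 0.786  -1.1832  0.221 ] turn [-1.000e-04  1.000e-04 -3.394e-01]
```

Request:
{"method": "servo_tool", "body": {
  "targets": "1 0.65 -0.98 0 0 0 -0.34; 1 0.65 -0.98 0 0 0 -0.34; 1 0.65 -0.98 0 0 0 -0.34; 1 0.65 -0.98 0 0 0 -0.34; 1 0.65 -0.98 0 0 0 -0.34; 1 0.65 -0.98 0 0 0 -0.34; 1 0.65 -0.98 0 0 0 -0.34; 1 0.65 -0.98 0 0 0 -0.34; 1 0.65 -0.98 0 0 0 -0.34; 1 0.65 -0.98 0 0 0 -0.34; 1 0.65 -0.98 0 0 0 -0.34; 1 0.65 -0.98 0 0 0 -0.34"
}}

```text
time: 2.15
tool_pos: [0.5839, -0.082, 0.2054]
ee_rot: [-3.142, 0.0, 0.945]
wrist_force: [0.2, -0.6, 0.2]
width: 0.094
```

```bash
python3 - <<'E'
from h import *
from bench import get_obs,vision
import cv2
o=get_obs();print(o['time'],o['tool_pos'],o['ee_rot'],o['joint_positions'],o['wrist_force'])
plan(o,[.6241,-.0354,.10],.9446)
s=vision.snapshot("wrist");cv2.imwrite("pics/w1.png",s["image"][:,:,::-1])
E
```

```text
2.15 [ 0.58387536 -0.08202322  0.20544567] [-3.14157664e+00  8.73782555e-05  9.44863977e-01] [-2.35666685e-01  1.75791723e-01  1.27196685e+00 -7.52844562e-05
  1.69388214e+00 -1.18053990e+00] [ 0.2239246  -0.64730227  0.19893232]
shift [0.2454 0.0211 0.4218] turn [-0.      0.      0.0001]
```

View pics/w1.png

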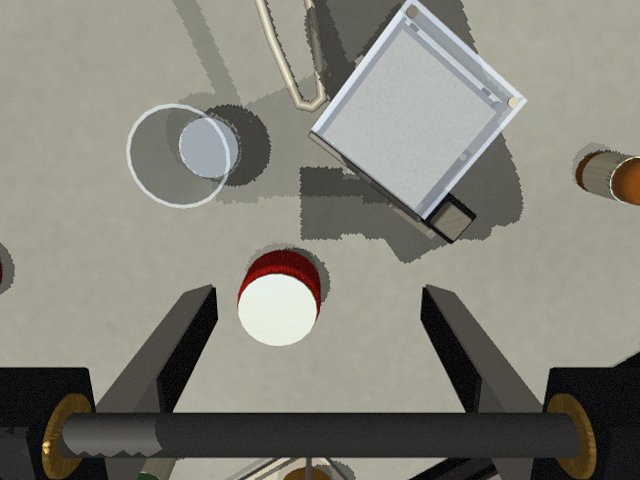

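```bash
python3 - <<'E'
from h import *
from bench import get_obs
import cv2
a=cv2.imread("pics/w1.png");cv2.imwrite("pics/w1k.png",cv2.resize(a[90:270,290:530],None,fx=3.3,fy=3.3,interpolation=cv2.INTER_CUBIC))
cv2.imwrite("pics/w1f.png",cv2.resize(a[270:420,90:290],None,fx=4,fy=4,interpolation=cv2.INTER_CUBIC))
M=np.array([[425.2049,0,318.7053],[0,425.2049,240.2042],[0,0,1]])
Tc=np.array([[1,-.0013,-.001,.0006],[.0016,.9581,.2864,-.0839],[.0006,-.2864,.9581,-.1804],[0,0,0,1]])
o=get_obs();Tt=np.eye(4);Tt[:3,:3]=Ro.from_euler('xyz',o['ee_rot']).as_matrix();Tt[:3,3]=o['tool_pos'];T=Tt@Tc
for p,z in[((452,217),.036),((315,133),.05),((424,217),.05),((412,2),.05),((524,100),.05)]:
    q=ray(p,z,M,T);print(q.round(4),np.round(hl(q),4))
for p in[(216,287),(421,287),(216,320),(183,305),(208,285)]:
    print(p,ray(p,0,M,Tc).round(4))
E
```

```text
[0.6503 0.0092 0.036 ] [0.043  0.0797]
[ 0.5263 -0.0435  0.05  ] [ 0.0586 -0.0541]
[ 0.6316 -0.0109  0.05  ] [0.057  0.0561]
[0.4939 0.0648 0.05  ] [-0.0544 -0.0546]
[0.5989 0.0976 0.05  ] [-0.0563  0.0553]
(216, 287) [-0.0467 -0.0077  0.    ]
(421, 287) [ 0.0472 -0.0075  0.    ]
(216, 320) [-0.0478  0.009   0.    ]
(183, 305) [-0.0626  0.0013  0.    ]
(208, 285) [-0.0502 -0.0087  0.    ]
```

View pics/w1k.png

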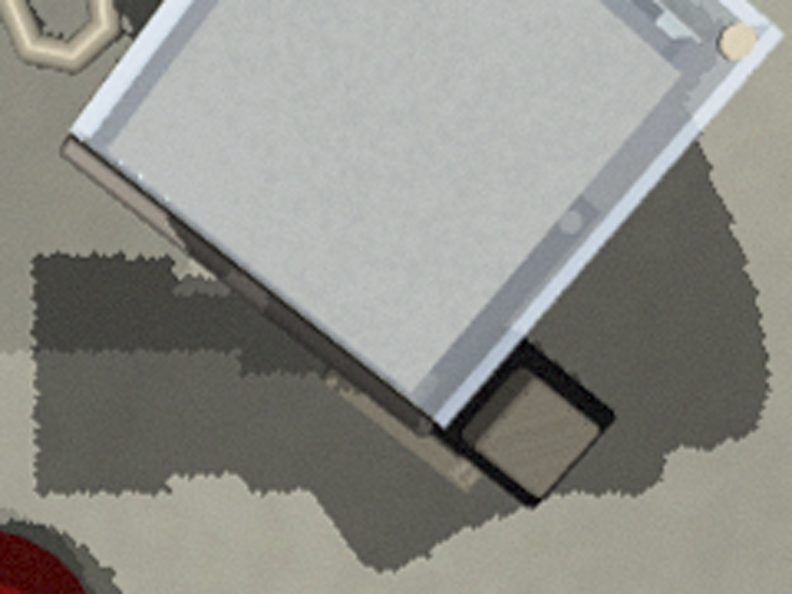

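View pics/w1f.png

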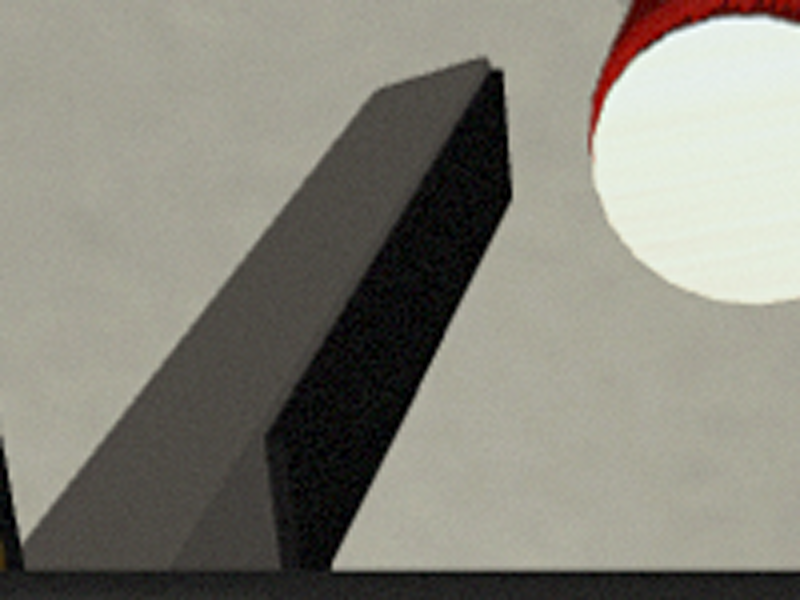

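Request:
{"method": "servo_tool", "body": {
  "targets": "1 0.1 0.01 0.1 0 0 0; 1 0.2 0.018 0.25 0 0 0; 1 0.243 0.021 0.38 0 0 0; 1 0.243 0.021 0.46 0 0 0; 1 0.243 0.021 0.5 0 0 0; 1 0.243 0.021 0.52 0 0 0; 1 0.243 0.021 0.52 0 0 0; 1 0.243 0.021 0.52 0 0 0"
}}

```text
time: 2.87
tool_pos: [0.6247, -0.0359, 0.0774]
ee_rot: [3.139, -0.001, 0.947]
wrist_force: [0.8, 0.2, -0.2]
width: 0.0941
```

```bash
python3 - <<'E'
from h import *
from bench import get_obs,vision
import cv2
o=get_obs();print(o['time'],o['tool_pos'],o['ee_rot'],o['wrist_force'])
plan(o,[.6241,-.0354,.03],.9446)
R=Ro.from_euler('xyz',o['ee_rot'])
for x in(.053,-.053): print(hl(o['tool_pos']+R.apply([x,0,0])))
for n in("wrist","scene","top"):
    s=vision.snapshot(n);cv2.imwrite(f"pics/{n}2.png",s["image"][:,:,::-1])
a=cv2.imread("pics/scene2.png")[150:300,200:400];cv2.imwrite("pics/s2.png",cv2.resize(a,None,fx=4,fy=4,interpolation=cv2.INTER_CUBIC))
E
```

```text
2.8667 [ 0.6246929  -0.03594852  0.07744355] [ 3.13875905e+00 -1.34135926e-03  9.46548585e-01] [ 0.83278076  0.22791116 -0.18828495]
shift [ 1.000e-04 -3.700e-03  1.898e-01] turn [ 0.0009 -0.0004  0.0006]
(np.float64(0.046585222476652505), np.float64(0.08421161842602853))
(np.float64(0.11159604106270168), np.float64(0.0005417872648343959))
```

View pics/wrist2.png

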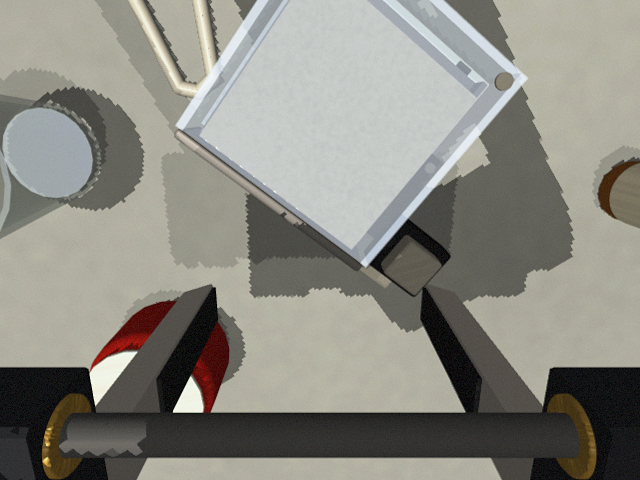

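View pics/s2.png

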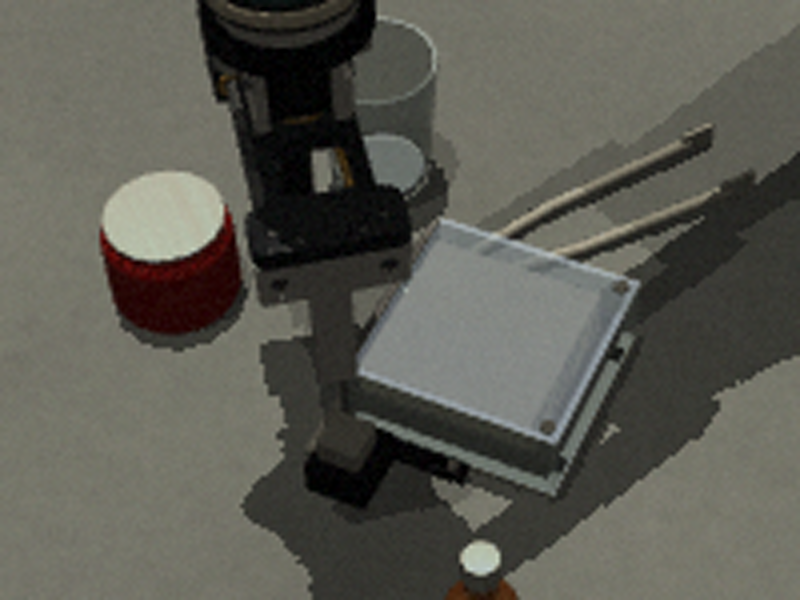

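```bash
python3 - <<'E'
from h import *
from bench import get_obs
M=np.array([[425.2049,0,318.7053],[0,425.2049,240.2042],[0,0,1]])
Tc=np.array([[1,-.0013,-.001,.0006],[.0016,.9581,.2864,-.0839],[.0006,-.2864,.9581,-.1804],[0,0,0,1]])
o=get_obs();print(o['time'],o['tool_pos'],o['ee_rot']);Tt=np.eye(4);Tt[:3,:3]=Ro.from_euler('xyz',o['ee_rot']).as_matrix();Tt[:3,3]=o['tool_pos'];T=Tt@Tc
for p,z in[((414,263),.036),((179,128),.05),((364,266),.05),((525,78),.05)]:
    q=ray(p,z,M,T);qt=np.linalg.inv(Tt)@[*q,1];print(q.round(4),np.round(hl(q),4),'tool',qt[:3].round(4))
plan(o,[.6241,-.0354,.03],.9446)
E
```

```text
3.0167 [ 0.62507    -0.03572302  0.07805347] [ 3.13764998e+00 -1.94279704e-03  9.47052212e-01]
[0.653  0.0099 0.036 ] [0.0432 0.0825] tool [ 0.0532 -0.0041  0.0421]
[ 0.5241 -0.0439  0.05  ] [ 0.0584 -0.0563] tool [-0.0657 -0.0772  0.0276]
[ 0.6331 -0.0119  0.05  ] [0.0584 0.0572] tool [ 0.024  -0.0075  0.0281]
[0.6003 0.0994 0.05  ] [-0.0576  0.0571] tool [ 0.0951 -0.0992  0.0278]
shift [-0.0016 -0.0047  0.1922] turn [ 0.0013 -0.0006  0.0008]
```

Request:
{"method": "servo_tool", "body": {
  "targets": "1 0 -0.006 0.02 0 0 0; 1 0 -0.006 0.04 0 0 0; 1 0 -0.006 0.06 0 0 0; 1 0 -0.006 0.08 0 0 0; 1 0 -0.006 0.08 0 0 0; 1 0 -0.006 0.08 0 0 0"
}}

```text
time: 3.52
tool_pos: [0.622, -0.0341, 0.0545]
ee_rot: [-3.14, 0.001, 0.948]
wrist_force: [-0.7, -0.6, -1.3]
width: 0.094
```

Request:
{"method": "servo_tool", "body": {
  "targets": "1 0 0 0.02 0 0 0; 1 0 0 0.04 0 0 0; 1 0 0 0.055 0 0 0; 1 0 0 0.06 0 0 0; 1 0 0 0.06 0 0 0; 1 0 0 0.06 0 0 0"
}}

```text
time: 4.02
tool_pos: [0.6225, -0.0342, 0.0403]
ee_rot: [-3.141, 0.0, 0.948]
wrist_force: [0.8, -0.3, -0.4]
width: 0.0938
```

```bash
python3 - <<'E'
from h import *
from bench import get_obs,vision
import cv2
for n in("wrist","scene"):
    s=vision.snapshot(n);cv2.imwrite(f"pics/{n}3.png",s["image"][:,:,::-1])
    o=get_obs();print(o['time'],o['tool_pos'],o['ee_rot'],o['wrist_force'])
a=cv2.imread("pics/scene3.png")[150:300,200:400];b=cv2.imread("pics/wrist3.png")[180:330,180:480]
a=cv2.resize(a,(400,300),interpolation=cv2.INTER_CUBIC);cv2.imwrite("pics/s3.png",cv2.resize(a,(800,600)));cv2.imwrite("pics/w3.png",cv2.resize(b,None,fx=2.6,fy=2.6))
R=Ro.from_euler('xyz',o['ee_rot'])
for x in(.053,-.053): print(hl(o['tool_pos']+R.apply([x,0,0])))
E
```

```text
4.0667 [ 0.62270964 -0.0342532   0.04060395] [ 3.14125972e+00 -5.04949304e-05  9.47854578e-01] [ 0.69697003  0.31721732 -0.27636238]
4.1167 [ 0.62279468 -0.034251    0.04073791] [ 3.14108483e+00 -2.06290206e-04  9.47874035e-01] [ 0.78458304 -0.13219414  0.68949717]
(np.float64(0.04436654755526198), np.float64(0.08282685047374348))
(np.float64(0.10948826630638724), np.float64(-0.0007568120992988425))
```

View pics/s3.png

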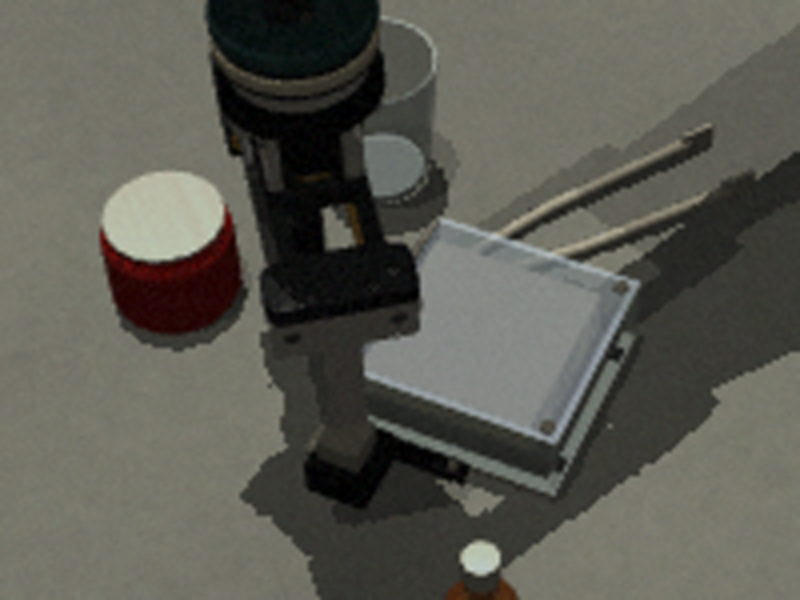

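View pics/w3.png

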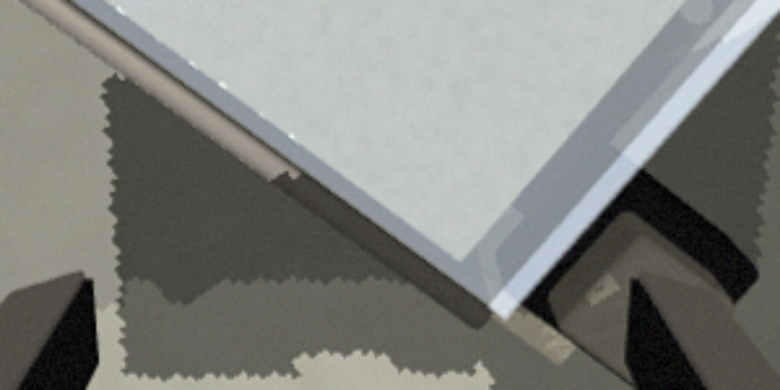

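Request:
{"method": "servo_tool", "body": {
  "targets": "1 0 0 0.012 0 0 0; 1 0 0 0.018 0 0 0; 1 0 0 0.022 0 0 0; 1 0 0 0.026 0 0 0; 1 0 0 0.03 0 0 0; 1 0 0 0.034 0 0 0; 1 0 0 0.038 0 0 0; 1 0 0 0.041 0 0 0; 1 0 0 0.044 0 0 0; 1 0 0 0.044 0 0 0"
}}

```text
time: 4.95
tool_pos: [0.6229, -0.0342, 0.0297]
ee_rot: [3.141, -0.0, 0.948]
wrist_force: [-0.8, 0.1, 4.7]
width: 0.0941
```

Request:
{"method": "servo_tool", "body": {
  "targets": "1 0 0 0.002 0 0 0; 1 0 0 0.004 0 0 0; 1 0 0 0.004 0 0 0; 1 0 0 0.004 0 0 0; 1 0 0 0.004 0 0 0; 1 0 0 0.004 0 0 0; 1 0 0 0.004 0 0 0; 1 0 0 0.004 0 0 0; 1 0 0 0.004 0 0 0; 1 0 0 0.004 0 0 0; 1 0 0 0.004 0 0 0; 1 0 0 0.004 0 0 0"
}}

```text
time: 5.95
tool_pos: [0.623, -0.0342, 0.0294]
ee_rot: [3.141, -0.001, 0.948]
wrist_force: [-0.6, 0.8, 6.2]
width: 0.0941
```

```bash
python3 - <<'E'
from h import *
from bench import get_obs,vision
import cv2
for n in("wrist","scene"):
    s=vision.snapshot(n);cv2.imwrite(f"pics/{n}4.png",s["image"][:,:,::-1])
    o=get_obs();print(o['time'],o['tool_pos'],o['ee_rot'],o['wrist_force'],o['wrist_torque'])
a=cv2.imread("pics/scene4.png")[150:300,200:400]
cv2.imwrite("pics/s4.png",cv2.resize(a,(800,600),interpolation=cv2.INTER_CUBIC))
E
```

```text
6.0 [ 0.62294505 -0.03421336  0.0294441 ] [ 3.14065825e+00 -5.67763503e-04  9.47945661e-01] [-1.15077629  0.82954456  6.07614768] [ 0.26874685  0.03373638 -0.03509922]
6.05 [ 0.6229691  -0.03429941  0.02944176] [ 3.14049939e+00 -4.81997508e-04  9.48000141e-01] [-1.47154909  0.04108423  5.38119945] [0.09776345 0.04027536 0.13594852]
```

View pics/wrist4.png

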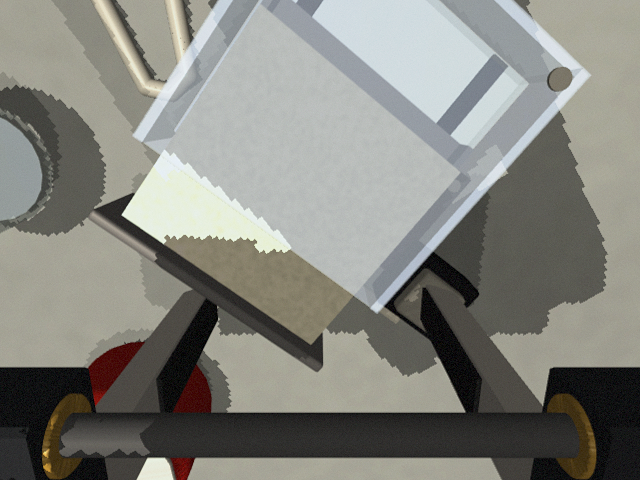

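View pics/s4.png

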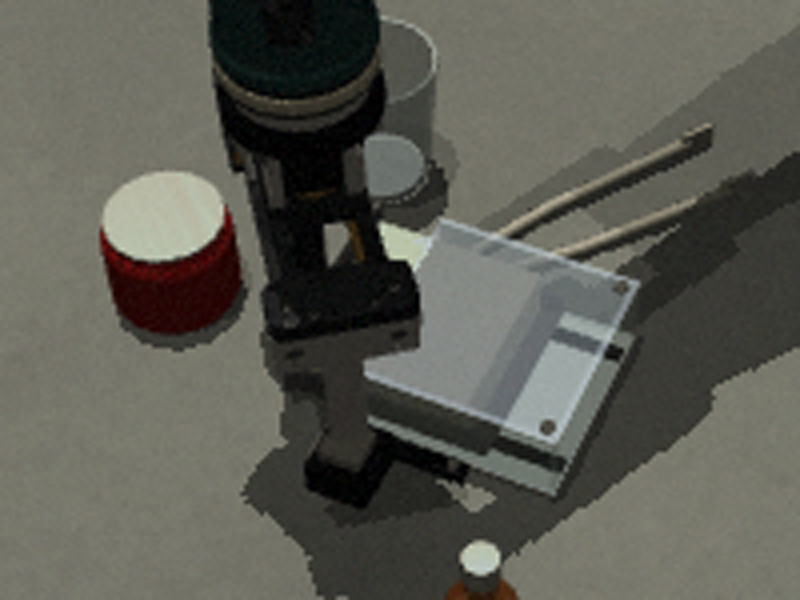

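Tray about 35–40 mm out and near the left finger, the key at the stop. I let it settle with slightly more push.

Request:
{"method": "servo_tool", "body": {
  "targets": "1 0 0 0.002 0 0 0; 1 0 0 0.002 0 0 0; 1 0 0 0.002 0 0 0; 1 0 0 0.002 0 0 0; 1 0 0 0.002 0 0 0; 1 0 0 0.002 0 0 0; 1 0 0 0.002 0 0 0; 1 0 0 0.002 0 0 0; 1 0 0 0.002 0 0 0; 1 0 0 0.002 0 0 0; 1 0 0 0.002 0 0 0; 1 0 0 0.002 0 0 0"
}}

```text
time: 7.05
tool_pos: [0.623, -0.0344, 0.0294]
ee_rot: [3.14, -0.0, 0.949]
wrist_force: [-2.1, -0.6, 7.1]
width: 0.094
```

```bash
python3 - <<'E'
from h import *
from bench import get_obs,vision
import cv2
F=[]
for n in("wrist","wrist","scene","top"):
    s=vision.snapshot(n);cv2.imwrite(f"pics/{n}5.png",s["image"][:,:,::-1])
    o=get_obs();F.append(o['wrist_force']);print(o['time'],o['tool_pos'],o['ee_rot'],o['wrist_force'],o['wrist_torque'])
f=np.mean(F,0);print('out force',f[:2]@OUT,f)
E
```

```text
7.1 [ 0.62302727 -0.03441625  0.02939261] [ 3.14012082e+00 -3.12296487e-04  9.48587166e-01] [-2.70182814 -0.69555573  7.85240145] [0.16483452 0.09480627 0.27446044]
7.15 [ 0.62302449 -0.0344489   0.02937129] [ 3.14012897e+00 -2.82319996e-04  9.48614247e-01] [-1.66609532  0.03750598  7.79370917] [0.23906583 0.09447458 0.33036784]
7.2 [ 0.62301548 -0.0344044   0.02938971] [ 3.14013377e+00 -3.19598151e-04  9.48645987e-01] [-2.0308664   0.04634041  7.62995099] [0.17111755 0.10352223 0.25584811]
7.25 [ 0.62301332 -0.03441269  0.02937528] [ 3.14013966e+00 -2.84545384e-04  9.48681636e-01] [-2.22263494 -0.869205    7.14658404] [0.20090184 0.11046791 0.28274536]
out force -0.2527612353403952 [-2.1553562  -0.37022859  7.60566141]
```

View pics/wrist5.png

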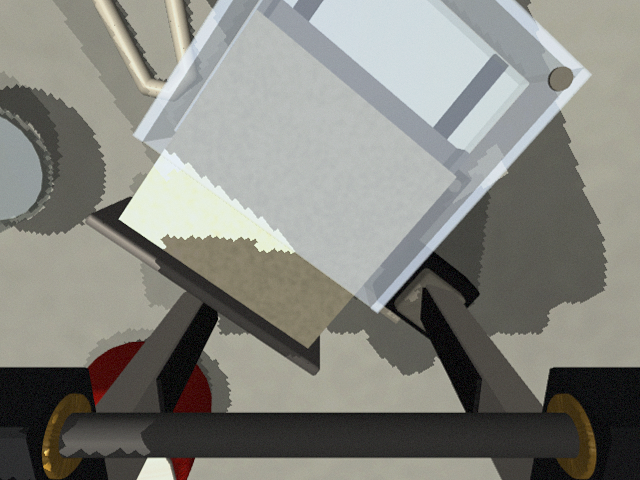

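Wrist moment about z is 0.28 N·m, which matches about 3.4 N of tray push on the catch finger, with friction on the key finger reacting it. I'll check that the tray is at rest.

Request:
{"method": "servo_tool", "body": {
  "targets": "1 0 0 0 0 0 0; 1 0 0 0 0 0 0; 1 0 0 0 0 0 0; 1 0 0 0 0 0 0; 1 0 0 0 0 0 0; 1 0 0 0 0 0 0; 1 0 0 0 0 0 0; 1 0 0 0 0 0 0; 1 0 0 0 0 0 0; 1 0 0 0 0 0 0; 1 0 0 0 0 0 0; 1 0 0 0 0 0 0"
}}

```text
time: 8.25
tool_pos: [0.623, -0.0344, 0.0294]
ee_rot: [3.14, -0.0, 0.949]
wrist_force: [-1.6, 0.5, 7.9]
width: 0.0939
```

```bash
python3 - <<'E'
from h import *
from bench import get_obs,vision
import cv2
M=np.array([[425.2049,0,318.7053],[0,425.2049,240.2042],[0,0,1]])
Tc=np.array([[1,-.0013,-.001,.0006],[.0016,.9581,.2864,-.0839],[.0006,-.2864,.9581,-.1804],[0,0,0,1]])
P={}
for n in("wrist","top"):
    s=vision.snapshot(n);P[n]=s["image"][:,:,::-1].copy();cv2.imwrite(f"pics/{n}6.png",P[n])
o=get_obs();print(o['time'],o['tool_pos'],o['ee_rot'],o['wrist_force'],o['wrist_torque'])
g=lambda x:cv2.cvtColor(x,cv2.COLOR_BGR2GRAY).astype(np.float32)[190:370,90:330]
print('tray px shift',cv2.phaseCorrelate(g(cv2.imread("pics/wrist5.png")),g(P['wrist']),cv2.createHanningWindow((240,180),cv2.CV_32F)))
a,b=(cv2.cvtColor(x,cv2.COLOR_BGR2GRAY).astype(np.float32)[190:245,375:420] for x in(cv2.imread("pics/top0.png"),P['top']))
print('max diff tin',np.abs(a-b).mean())
Tt=np.eye(4);Tt[:3,:3]=Ro.from_euler('xyz',o['ee_rot']).as_matrix();Tt[:3,3]=o['tool_pos'];T=Tt@Tc
for p in[(88,217),(317,374)]: q=ray(p,.048,M,T);print(np.round(hl(q),4),'out',hl(q)[0]-.063)
cv2.imwrite("pics/t6.png",cv2.resize(P['top'][160:310,240:440],(800,600),interpolation=cv2.INTER_CUBIC))
E
```

```text
8.35 [ 0.62302049 -0.03444266  0.0293844 ] [ 3.14010278e+00 -2.83183051e-04  9.48629907e-01] [-2.189625   -0.12556561  7.41957494] [0.2119143  0.19337077 0.3132036 ]
tray px shift ((-0.006985855968821397, -0.021367351032424153), 0.9901493055732162)
max diff tin 35.960403
[ 0.0967 -0.0573] out 0.0337205079105547
[0.0977 0.0567] out 0.03466218076503205
```

View pics/t6.png

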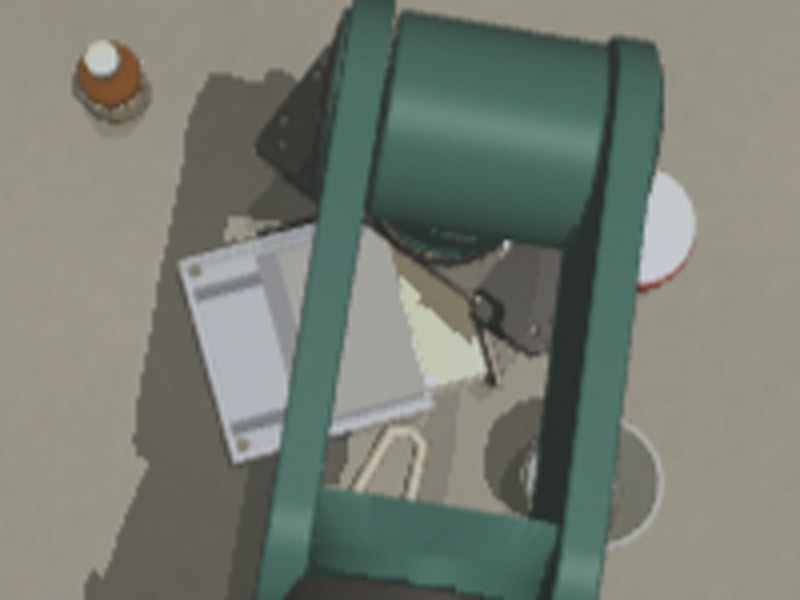

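Tray at rest about 34 mm out, the key at its stop, and the tin unmoved. Handing in.

```bash
python3 -c "
from bench import robot;print(robot.close_job())"
```

```text
the job is handed in; nothing more can be done
None
```

I handed in the job with one finger holding the ejector key down and the other holding the tray still, about 34 mm out. No verdict is reported, so this rests on my own checks:

- **Key:** the fingertip stopped at z = 0.0294 m, and the key's fully-down height is 0.0295 m. The upward force was about 7.5 N against the 4.2 N the spring needs, so the key is down on its stop.
- **Tray:** two wrist pictures over a second apart showed a shift of about 0.02 px, so it was at rest. The measured distance out was 33.7 mm and 34.7 mm at the two ends of the front plate.
- **Finger on the tray:** the net horizontal force along the tray's path read about zero, not the 3.5 N I expected. The measured moment of about 0.3 N·m fits a push of about 3.4 N on the catching finger, balanced by friction at the key finger. I have no direct reading of that contact force.
- **Other things on the shelf:** by eye, the front tin, tumbler, tongs and near bottle stood where they had been. In the last top picture the arm hid most of the front tin, so my image comparison there was useless. In the earlier scene pictures it looked unmoved, and the tray never came near it. I did not re-check the spare tin, ice bucket and other bottle, and the arm worked well clear of them.

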